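Fit the long return spring to a model car chassis

TASK

Fit the longer of the two tension springs lying on the small wooden rack to the model car's chassis: first hang the leg of its hook down through the hole in the raised bracket plate, then stretch the spring and drop its wire eye over the slim post at the other end of the chassis. Leave it fitted, stretched between the two, and let go.

Things in the scene. Friction and masses are not known exactly. Their poses are not given: they have to be found in the camera images.
- spring_grip (a point): Centre of the black grip sleeve (30 x 14 x 16 mm high) of the long spring, 158 mm overall, 55 g; grasp here. x runs from sleeve to hook, z up. It lies level in a groove of a 46 mm high wooden rack that holds only the coil (13 mm thick); sleeve 52 mm up, overhanging (rack foot 5 mm high below). A like spring 80 mm beside it, 118 mm overall, is too short. Held by the sleeve it stays level.
- spring_eye (a point): Centre of the long spring's eye: level wire ring, inner diameter 28 mm, wire 4 mm, rigid with the sleeve, 35 mm from the sleeve's centre on the -x side at the same height. Axes as the sleeve's.
- spring_hook (a point): Lower tip of the long spring's hook: a 4 mm wire leg pointing down from the coil's end. Unstretched, the tip is 102 mm along +x and 34 mm below the sleeve's centre. The spring stays closed up to 1 N, then stretches 10 mm per newton, at most 50 mm, the hook end sliding out along +x.
- bracket_hole (a point): Centre of the 24 mm round hole in the raised bracket plate of the fixed car chassis, at the plate's top face, 60 mm above the table. Plate level, aluminium, 44 x 44 mm, 4 mm thick, open below down to the chassis floor (26 mm above the table). x points along the chassis away from the post, z up. The fitted spring's axis is about 8 mm above the plate.
- post_top (a point): Top centre of the slim steel post, 7 mm diameter, top 76 mm above the table, 180 mm from the hole along -x of the chassis. It stands 10 mm proud of a 30 mm round aluminium collar, on which the eye ends. Axes as the hole's. Four black wheels (84 mm high) stand at the chassis corners, over 100 mm to the side of the line post to hole; parts near the line are under 51 mm high.
Mind the look-alikes: they are no part of the job. What is shaped like the part that bears spring_grip but purple is not meant.

How it is judged:
By the outcome, as a careful person would: the job done as asked, in the order asked, and still so for the second after the job is handed in, with the robot touching nothing.
It also fails if it takes over 42 s, if anything falls off the work surface, if the arm or the gripper's body presses on something with over 40 N, if the wrist force passes 120 N, or if a joint passes its speed limit or range.

ROBOT

A 6-joint arm with a two-finger parallel gripper is mounted at the origin on the work surface. World frame = base frame: x ahead of the robot, y to its left, z up, the work surface at z = 0. Lengths are in m, angles in rad, forces in N, time in s.
With the tool pointing down it reaches from about 0.3 to 0.875 m from the base axis. Payload 4.2 kg.
Tool frame: the origin (TCP) lies at the very end of the fingers, on their centre line; the grasp point (between the pads) lies 19 mm behind it; z points along the fingers, y is the line along which they close (so a half turn about z gives the same grasp; the last joint's range is limited). The gripper opens to 85 mm and grips with 20 to 120 N. Pads are 22 mm wide; open, the fingers measure 114 mm over their backs; the gripper's body (76 mm by 85 mm) begins 54 mm behind the grasp point. The pads swing forward as they close: fully open they stand 13 mm farther back than shut.
Start: joints at [-1.342, 0.32, 1.565, -0, 1.257, -0.02], TCP at [0.142, -0.557, 0.231] pointing down, gripper open.
Joint ranges: [-3.11, 3.11], [-0.84, 2.01], [0.21, 2.61], [-1.34, 4.49], [0.05, 2.63], [-2.56, 2.56]. Speed limits (rad/s): [2.57, 2.57, 3.14, 3.14, 3.14, 3.14].

INTERFACE

Orientations are given as [roll, pitch, yaw] about the fixed x, y, z axes, in that order (R = Rz(yaw) Ry(pitch) Rx(roll)).
In Python, from workcell import manip gives the robot as it stands. The module is installed in compiled form; this text tells all that it offers.
- The arm moves only by the tool play_rows, never from a script. Its arguments are lists of equal length, an entry for each row: "slide": the shift along the tool's x, y, z in units of 10 cm (1.0 is 10 cm), a list of three; "turn": the turn, a rotation vector about the tool's x, y, z in units of 360 degrees (1.0 is 360 degrees), a list of three; "hand": the opening, from 0 (shut) to 1 (fully open). A call has exactly 5 rows; each row is the pose to reach, as a shift and turn from the pose commanded when the call began, along the tool's axes at that moment, turning the shorter way round; what a row does not reach only later rows make up. A row lasts 1/8 s, in which the tool goes at most 62.5 mm and 10.7 degrees, less where a joint would pass 70% of its speed; a pose out of reach is approached as far as the arm can. A call with a number of a shift or a turn outside -1 to 1 is refused whole. A call with a gripper value outside its range is refused whole. The fingers move at their own pace and stop on an object; the grip force is fixed at half the most. Time passes only in rows, so rows that repeat a pose let the fingers close, or fill a call up. It gives the time, the measured TCP pose, the force, the opening and the grip force at its end, in the units of the state.
- manip.sense(): the state, without advancing time (a new reading comes with each control period).
- manip.camera(name): name is "side" or "top"; returns the picture (400x640x3 uint8, red, green, blue); there is no depth.
- manip.camera_info(name): a dict with "mtx" (3x3 intrinsics, pixels), "k1" (the pictures are not rectified: a ray, as slopes to the right and down, at radius r is drawn at 1 + k1 r^2 times it, then the intrinsics apply), "world_to_cam" (4x4, takes a point from world to camera coordinates). Camera axes: x right, y up, looking along -z (the intrinsics and any distortion apply to the point x, -y, -z); pixel columns grow to the right and rows downward; lengths in m; the calibration is good to about 2 mm. A picture is of the moment at which its call begins. camera_info takes no time and is no camera call.
- manip.finish_job(): hands the job in; it is judged then, once.
The state is a dict: "time_s": time; "joint_pos": joint angles; "joint_vel": joint speeds; "joint_efforts": joint torques, N m; "position": TCP position; "tcp_rot": TCP orientation; "force": force on the tool from outside, world axes, zero at the start; "moment": the same for the moment, N m; "finger_gap": opening from 0.0 (shut) to 1.0 (fully open); "grip_force": force on a finger pad.
Only numpy, scipy, OpenCV 4.12 (cv2) and the standard library are available. Lean on these libraries where they do the work, as an engineer would, in place of code of your own. Each camera call takes 0.05 s, during which the arm holds its last target. There are 200 camera calls.

## Working session

There is one attempt and no reset: what is moved stays moved. The work goes in short steps, Python scripts to look and compute and a tool call to move; the robot and the scene stay as the last step left them, time stands still between calls to the robot, and variables do not carry over. Pictures are saved under pics/ and viewed, at most 10 in all, crops included, and the job is handed in when it is done.

Besides the shell and the picture viewer there is one more tool, called after ">>>" as name(argument=value, ...) on one line, values as JSON. play_rows: Moves the arm, as the interface text tells. Its arguments: {"type":"object","properties":{"slide":{"type":"array","items":{"type":"array","items":{"type":"number"}}},"turn":{"type":"array","items":{"type":"array","items":{"type":"number"}}},"hand":{"type":"array","items":{"type":"number"}}},"required":["slide","turn","hand"]}

```bash
mkdir -p pics
cat > h.py <<'E'
import numpy as np, cv2
from workcell import manip
def snap(n,f):
    im=manip.camera(n); cv2.imwrite(f'pics/{f}.png',im[:,:,::-1]); return im
def ray(n,u,v):
    c=manip.camera_info(n);K=np.array(c['mtx']);d=np.array([(u-K[0,2])/K[0,0],(v-K[1,2])/K[1,1]])
    s=d.copy()
    for _ in range(30): s=d/(1+c['k1']*(s@s))
    T=np.array(c['world_to_cam']);R=T[:3,:3]
    return -R.T@T[:3,3], R.T@np.array([s[0],-s[1],-1])
def onz(n,u,v,z):
    o,d=ray(n,u,v); return o+d*(z-o[2])/d[2]
def proj(n,p):
    c=manip.camera_info(n);K=np.array(c['mtx']);T=np.array(c['world_to_cam'])
    q=T[:3,:3]@np.array(p)+T[:3,3]; s=np.array([q[0],-q[1]])/-q[2]; s=s*(1+c['k1']*(s@s))
    return K[:2,:2]@s+K[:2,2]
def two(a,b):
    (o,d),(p,e)=ray('top',*a),ray('side',*b)
    t=np.linalg.lstsq(np.c_[d,-e],p-o,rcond=None)[0]
    x,y=o+d*t[0],p+e*t[1]; return (x+y)/2,np.linalg.norm(x-y)
E
python3 - <<'E'
from h import *
np.set_printoptions(precision=4,suppress=True)
for n in('top','side'):
    snap(n,n+'0');c=manip.camera_info(n);print(n,c['mtx'],c['k1'],ray(n,320,200))
print(manip.sense())
E
```

```text
top [[402.1048   0.     322.2728]
 [  0.     402.1048 200.1915]
 [  0.       0.       1.    ]] -0.07515951288047043 (array([ 0.2173, -0.1133,  1.1539]), array([ 0.1936,  0.0091, -0.981 ]))
side [[462.5435   0.     320.1861]
 [  0.     462.5435 196.5366]
 [  0.       0.       1.    ]] -0.007544865647555791 (array([ 0.1898, -1.0325,  0.8307]), array([ 0.2038,  0.7629, -0.6136]))
{'time_s': 0.1, 'joint_pos': array([-1.342 ,  0.3202,  1.5656,  0.    ,  1.2574, -0.02  ]), 'joint_vel': array([-0.0003, -0.0018, -0.0028, -0.0007, -0.0004, -0.0014]), 'joint_efforts': array([  0.0001, -41.6407, -23.4704,  -0.0001,   0.0049,  -0.    ]), 'position': array([ 0.1415, -0.5569,  0.2306]), 'tcp_rot': array([-3.14  , -0.    ,  0.2488]), 'force': array([ 0.3363,  0.3282, -0.4406]), 'moment': array([-0.0137,  0.0092, -0.0046]), 'grip_force': 0.0, 'finger_gap': 1.002449443594582}
```

View pics/top0.png

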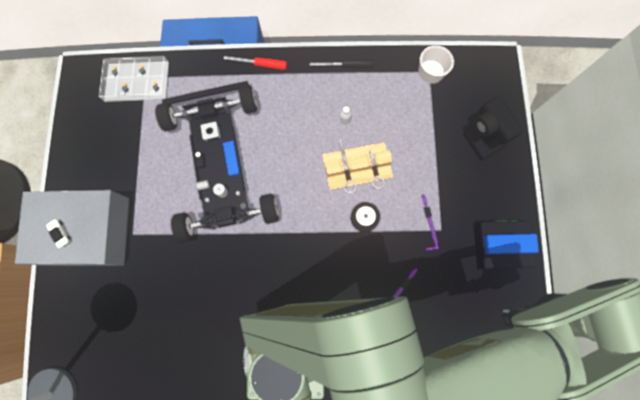

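View pics/side0.png

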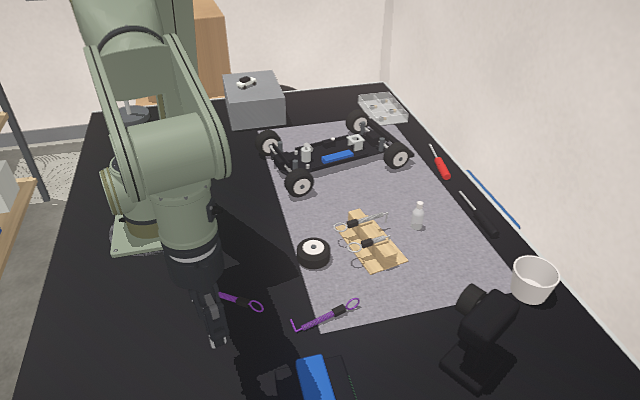

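The top view shows the chassis at about (215,165) with the bracket plate near (210,130) and a post/collar near (219,190). The rack is at (358,165) with springs at columns 347 and 376. The purple springs at (430,220) and (405,283) are decoys. I'll enlarge the candidates.

Run:
```python
import cv2,numpy as np
t=cv2.imread('pics/top0.png');s=cv2.imread('pics/side0.png')
c=lambda i,x,y,w,h:cv2.resize(i[y:y+h,x:x+w],(400,300),interpolation=cv2.INTER_CUBIC)
cv2.imwrite('pics/c1.png',np.vstack([np.hstack([c(t,315,135,80,60),c(s,325,200,96,72)]),np.hstack([c(t,165,110,120,90),c(s,285,115,120,90)])]))
```

```text
(no output)
```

View pics/c1.png

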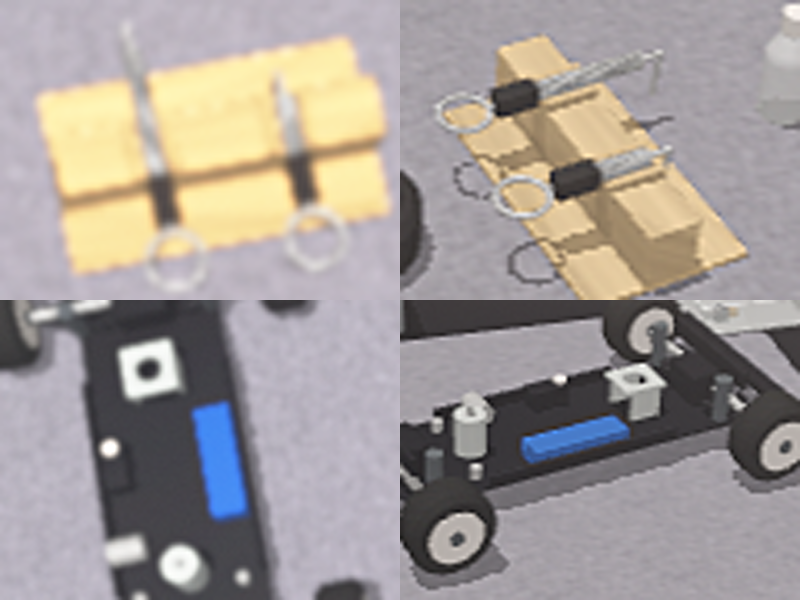

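Candidates (top view): the left spring has its eye at (350,187), sleeve at (348,175) and hook end at (340,140). The right spring has its eye at (378,182) and end at (371,151). The left one is clearly longer and has a black sleeve on the rack, so it is the one meant. The hole is at (210,131) in the top view and (356,139) in the side view. The post is at (219,189) top and (307,144) side.

Run:
```python
from h import *
np.set_printoptions(precision=4,suppress=True)
t=cv2.imread('pics/top0.png');s=cv2.imread('pics/side0.png')
def blob(im,x0,y0,x1,y1,lo,hi,near):
    g=cv2.resize(im[y0:y1,x0:x1],None,fx=8,fy=8,interpolation=cv2.INTER_CUBIC);g=g.max(2)
    m=((g>=lo)&(g<=hi)).astype('uint8');n,l,st,c=cv2.connectedComponentsWithStats(m)
    cc=(c+.5)/8-.5+[x0,y0];ok=[i for i in range(1,n) if st[i,4]>150]
    i=min(ok,key=lambda i:np.hypot(*(cc[i]-near)));return cc[i],st[i,2:]/8
B={}
for k,a in dict(hole_t=(t,200,122,220,141,0,120,(209.7,131)),hole_s=(s,345,130,367,150,0,130,(356,139)),
  grip_t=(t,340,165,355,182,0,90,(348,175)),grip_s=(s,345,217,360,230,0,85,(352.5,223)),
  short_t=(t,368,160,382,180,0,90,(375,170)),post_t=(t,210,180,228,200,215,255,(219,189.5))).items():
    B[k]=blob(*a);print(k,B[k])
G=two(B['grip_t'][0],B['grip_s'][0]);H=two(B['hole_t'][0],B['hole_s'][0]);print('grip2',G,'hole2',H)
g=onz('top',*B['grip_t'][0],.058);gs=onz('side',*B['grip_s'][0],.052);h=onz('top',*B['hole_t'][0],.06);hs=onz('side',*B['hole_s'][0],.06)
print('grip',g,gs,'hole',h,hs)
e=onz('top',350,186.6,.052);es=onz('side',340.6,226.9,.052);k=onz('top',340.2,140,.052);print('eye',e,es,'hookend',k,'e-g',np.linalg.norm(e-g),np.linalg.norm(k-g))
p=onz('top',*B['post_t'][0],.068);ps=onz('side',306.6,144.1,.076);print('post',p,ps,np.linalg.norm((h-p)[:2]),two((219,189.5),(306.6,144.1)))
print('yaw spring',np.degrees(np.arctan2(*(k-e)[1::-1])),'chassis',np.degrees(np.arctan2(*(h-p)[1::-1])))
c=lambda i,x,y,w,h:cv2.resize(i[y:y+h,x:x+w],(400,300),interpolation=cv2.INTER_CUBIC)
cv2.imwrite('pics/c2.png',np.hstack([c(t,203,177,32,24),c(s,292,130,32,24)]))
```

```text
hole_t (array([209.0627, 130.3408]), array([  6.125,   5.625, 219.   ]))
hole_s (array([356.0139, 139.1481]), array([  22.  ,   20.  , 1827.75]))
grip_t (array([347.159 , 174.3327]), array([  3.875,   7.875, 127.375]))
grip_s (array([352.1587, 223.1219]), array([ 11.375,   8.75 , 570.   ]))
short_t (array([374.776 , 170.0699]), array([  3.875,   8.125, 136.625]))
post_t (array([218.4521, 188.9075]), array([ 10.625,  10.5  , 674.25 ]))
grip2 (array([ 0.5052, -0.1806,  0.0541]), np.float64(0.0033281348925680433)) hole2 (array([0.645 , 0.2168, 0.0569]), np.float64(0.0015009149546731737))
grip [ 0.5059 -0.1806  0.058 ] [ 0.5043 -0.1785  0.052 ] hole [0.6446 0.2158 0.06  ] [0.6423 0.2115 0.06  ]
eye [ 0.4718 -0.188   0.052 ] [ 0.4712 -0.1854  0.052 ] hookend [ 0.6101 -0.1638  0.052 ] e-g 0.035455375269680595 0.10564589731232989
post [0.4678 0.1793 0.068 ] [0.472  0.1939 0.076 ] 0.18044427910202215 (array([0.4641, 0.1719, 0.0891]), np.float64(0.0055857751881444985))
yaw spring 9.913801413381664 chassis 11.669712775458475
```

View pics/c2.png

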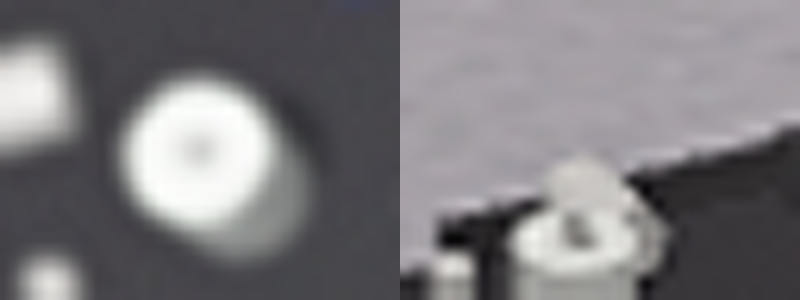

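The black-sleeved left spring is confirmed as the long one: eye to hook end measures about 140 mm, and yaw is about 10°. The crop shows the post at about top (218.6,188.6) and side (306,148.5); hole to post measures 180.4 mm, as stated. Approaching above the sleeve now.

>>> play_rows(slide=[[0.2,-0.1,0],[0.4,-0.2,0],[0.6,-0.35,0],[0.8,-0.45,0],[1.0,-0.6,0]], turn=[[0,0,0],[0,0,0],[0,0,0],[0,0,0],[0,0,0]], hand=[1,1,1,1,1])

```text
time_s: 0.72
position: [0.2253, -0.4729, 0.2314]
tcp_rot: [3.142, -0.0, 0.25]
force: [0.6, -0.4, -1.1]
finger_gap: 0.999
grip_force: 0.0
```

>>> play_rows(slide=[[0.2,-0.1,0],[0.4,-0.2,0],[0.6,-0.35,0],[0.8,-0.45,0],[1.0,-0.6,0]], turn=[[0,0,0],[0,0,0],[0,0,0],[0,0,0],[0,0,0]], hand=[1,1,1,1,1])

```text
time_s: 1.35
position: [0.3071, -0.3899, 0.2314]
tcp_rot: [3.142, -0.0, 0.25]
force: [0.0, 0.9, 0.2]
finger_gap: 1.001
grip_force: 0.0
```

>>> play_rows(slide=[[0.2,-0.1,0],[0.4,-0.2,0],[0.6,-0.35,0],[0.8,-0.45,0],[1.0,-0.6,0]], turn=[[0,0,0],[0,0,0],[0,0,0],[0,0,0],[0,0,0]], hand=[1,1,1,1,1])

```text
time_s: 1.98
position: [0.3889, -0.307, 0.2314]
tcp_rot: [-3.142, -0.0, 0.25]
force: [0.7, -0.4, 0.6]
finger_gap: 1.003
grip_force: 0.0
```

>>> play_rows(slide=[[0.2,-0.2,0.1],[0.45,-0.4,0.2],[0.7,-0.6,0.4],[0.9,-0.8,0.6],[1.0,-0.95,0.8]], turn=[[0,0,0],[0,0,0.003],[0,0,0.006],[0,0,0.009],[0,0,0.012]], hand=[0.8,0.7,0.6,0.6,0.6])

```text
time_s: 2.6
position: [0.4622, -0.1897, 0.1509]
tcp_rot: [-3.141, -0.001, 0.175]
force: [-0.3, -0.9, -0.2]
finger_gap: 0.599
grip_force: 0.0
```

```bash
cat >> h.py <<'E'
np.set_printoptions(precision=4,suppress=True)
def delta(x,y,z,yaw):
    s=manip.sense();w=s['tcp_rot'][2];d=np.array([x,y,z])-s['position'];c,k=np.cos(w),np.sin(w)
    print('pos',s['position'],s['tcp_rot'],'t',s['time_s'],'F',s['force'],'gap',s['finger_gap'],'grip',s['grip_force'])
    print('slide',np.array([c*d[0]+k*d[1],k*d[0]-c*d[1],-d[2]])*10,'turn z',(w-np.radians(yaw))/2/np.pi)
E
python3 -c "
from h import *
delta(.5055,-.1805,.038,9.9)
print('post top',onz('top',218.6,188.6,.076),'side',onz('side',306,148.5,.071))
"
```

```text
pos [ 0.4622 -0.1897  0.1509] [-3.1415 -0.0006  0.175 ] t 2.6 F [-0.257  -0.8602 -0.2204] gap 0.599360620495865 grip 0.0
slide [ 0.4427 -0.0154  1.1288] turn z 0.00034451398377320565
post top [0.4669 0.1768 0.076 ] side [0.4659 0.1766 0.071 ]
```

>>> play_rows(slide=[[0.3,-0.01,0],[0.44,-0.01,0.2],[0.44,-0.01,0.5],[0.44,-0.01,0.75],[0.44,-0.01,0.75]], turn=[[0,0,0],[0,0,0],[0,0,0],[0,0,0],[0,0,0]], hand=[0.6,0.6,0.6,0.6,0.6])

```text
time_s: 3.22
position: [0.5033, -0.1819, 0.0749]
tcp_rot: [-3.139, 0.004, 0.175]
force: [0.5, -0.7, -0.7]
finger_gap: 0.6
grip_force: 0.0
```

```bash
python3 -c "
from h import *
delta(.5055,-.1805,.038,9.9)
t=snap('top','t1');s=snap('side','s1')
c=lambda i,x,y,w,h:cv2.resize(i[y:y+h,x:x+w,::-1],(400,300),interpolation=cv2.INTER_CUBIC)
cv2.imwrite('pics/c3.png',np.hstack([c(t,310,130,88,66),c(s,310,180,120,90)]))
"
```

```text
pos [ 0.5033 -0.1819  0.0749] [-3.1391  0.0038  0.1746] t 3.225 F [ 0.5199 -0.7196 -0.6524] gap 0.6001526128789155 grip 0.0
slide [ 0.0237 -0.0096  0.3689] turn z 0.00028379624113293497
```

View pics/c3.png

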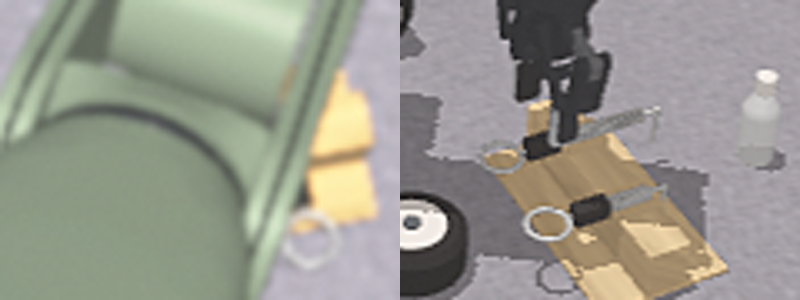

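The side view shows the open fingers straddling the long spring's sleeve at about (372,222) full-frame; the top view is blocked by the arm. Now I descend and grip.

>>> play_rows(slide=[[0.02,-0.01,0.15],[0.02,-0.01,0.3],[0.02,-0.01,0.37],[0.02,-0.01,0.37],[0.02,-0.01,0.37]], turn=[[0,0,0],[0,0,0],[0,0,0],[0,0,0],[0,0,0]], hand=[0.6,0.6,0.6,0.6,0.6])

```text
time_s: 3.95
position: [0.5068, -0.1826, 0.0395]
tcp_rot: [3.141, -0.0, 0.173]
force: [0.2, -0.5, -0.2]
finger_gap: 0.599
grip_force: 0.0
```

>>> play_rows(slide=[[0,0,0],[0,0,0],[0,0,0],[0,0,0],[0,0,0]], turn=[[0,0,0],[0,0,0],[0,0,0],[0,0,0],[0,0,0]], hand=[0,0,0,0,0])

```text
time_s: 4.58
position: [0.5067, -0.1825, 0.0397]
tcp_rot: [3.141, -0.0, 0.173]
force: [-1.4, 0.3, 4.9]
finger_gap: 0.152
grip_force: 61.2
```

>>> play_rows(slide=[[0,0,-0.1],[0,0,-0.3],[0,0,-0.55],[0,0,-0.8],[0,0,-1.0]], turn=[[0,0,0],[0,0,0],[0,0,0],[0,0,0],[0,0,0]], hand=[0,0,0,0,0])

```text
time_s: 5.2
position: [0.5066, -0.1824, 0.1405]
tcp_rot: [3.141, -0.001, 0.173]
force: [-0.2, -0.2, -0.8]
finger_gap: 0.145
grip_force: 60.4
```

>>> play_rows(slide=[[0.05,-0.1,0],[0.1,-0.3,0],[0.15,-0.5,0],[0.2,-0.7,0],[0.25,-0.9,0]], turn=[[0,0,0],[0,0,0],[0,0,0],[0,0,0],[0,0,0]], hand=[0,0,0,0,0])

```text
time_s: 5.82
position: [0.5147, -0.0871, 0.1379]
tcp_rot: [-3.14, 0.003, 0.174]
force: [0.2, -0.2, -0.7]
finger_gap: 0.143
grip_force: 60.4
```

>>> play_rows(slide=[[0.05,-0.2,0],[0.1,-0.4,0],[0.15,-0.6,0],[0.2,-0.8,0],[0.25,-1.0,0]], turn=[[0,0,0],[0,0,0],[0,0,0],[0,0,0],[0,0,0]], hand=[0,0,0,0,0])

```text
time_s: 6.45
position: [0.5217, 0.0155, 0.1379]
tcp_rot: [-3.141, 0.003, 0.174]
force: [-0.1, 0.0, -0.3]
finger_gap: 0.15
grip_force: 60.4
```

>>> play_rows(slide=[[0.05,-0.2,0],[0.1,-0.4,0],[0.15,-0.6,0],[0.2,-0.8,0],[0.25,-1.0,0]], turn=[[0,0,0],[0,0,0],[0,0,0],[0,0,-0.003],[0,0,-0.005]], hand=[0,0,0,0,0])

```text
time_s: 7.08
position: [0.5291, 0.118, 0.1381]
tcp_rot: [-3.141, 0.003, 0.206]
force: [-0.3, 0.1, 0.2]
finger_gap: 0.148
grip_force: 60.4
```

```bash
python3 -c "
from h import *
delta(.5447,.1951,.105,11.7)"
```

```text
pos [0.5291 0.118  0.1381] [-3.1414  0.0027  0.2061] t 7.075 F [-0.3317  0.1243  0.2046] gap 0.1479097654699453 grip 60.40634036064148
slide [ 0.3102 -0.7226  0.3308] turn z 0.00030937016672919
```

>>> play_rows(slide=[[0.1,-0.2,0],[0.2,-0.4,0.05],[0.3,-0.6,0.15],[0.31,-0.72,0.25],[0.31,-0.72,0.25]], turn=[[0,0,0],[0,0,0],[0,0,0],[0,0,0],[0,0,0]], hand=[0,0,0,0,0])

```text
time_s: 7.7
position: [0.545, 0.1934, 0.1127]
tcp_rot: [3.141, 0.003, 0.206]
force: [-0.0, -0.6, -0.5]
finger_gap: 0.143
grip_force: 60.4
```

```bash
python3 -c "
from h import *
delta(.5447,.1951,.06,11.7)
t=snap('top','t2');s=snap('side','s2')
c=lambda i,x,y,w,h:cv2.resize(i[y:y+h,x:x+w,::-1],(400,300),interpolation=cv2.INTER_CUBIC)
cv2.imwrite('pics/c4.png',np.hstack([c(t,165,110,120,90),c(s,290,90,100,75)]))
"
```

```text
pos [0.545  0.1934 0.1127] [3.1409 0.0034 0.206 ] t 7.7 F [-0.0367 -0.613  -0.4573] gap 0.14294082314900414 grip 60.40646553039551
slide [ 0.001  -0.0172  0.5266] turn z 0.0002869254393784274
```

View pics/c4.png

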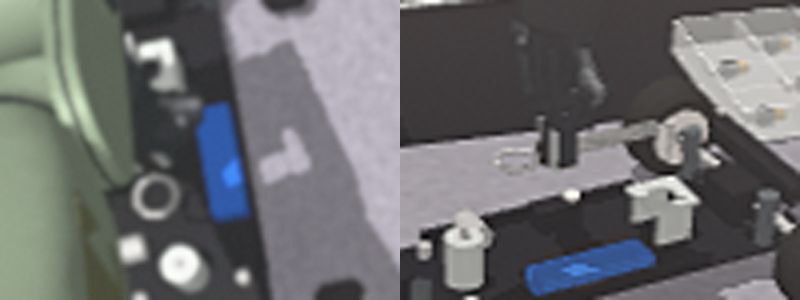

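The top crop shows the held eye at crop (155,196), i.e. (211,168.3), with the coil running toward the plate. In the side crop the eye is at (517,160), i.e. (318.8,129.5), and the hook is lost against the wheel around (660,130). I'll check the eye numerically and zoom in on the hook.

```bash
python3 -c "
from h import *
print(onz('top',211,168.3,.127),onz('side',318.8,129.5,.127),two((211,168.3),(318.8,129.5)))
h=np.array([.6446,.2158]);u=np.array([.979,.2028])
for z in(.127,.093): 
  p=[*(np.array([.545,.1934])+.102*u),z]; print('leg exp',p,proj('top',p),proj('side',p))
t=cv2.imread('pics/t2.png');s=cv2.imread('pics/s2.png')
g=lambda i:np.clip(255*(i/255.)**.6,0,255).astype('uint8')
c=lambda i,x,y,w,h:cv2.resize(g(i[y:y+h,x:x+w]),(400,300),interpolation=cv2.INTER_CUBIC)
cv2.imwrite('pics/c5.png',np.hstack([c(t,195,115,40,30),c(s,340,108,40,30)]))
"
```

```text
[0.511  0.1856 0.127 ] [0.5095 0.1867 0.127 ] (array([0.5099, 0.1854, 0.1279]), np.float64(0.001506465854768149))
leg exp [np.float64(0.644858), np.float64(0.2140856), 0.127] [202.8807 121.3989] [357.6653 120.4155]
leg exp [np.float64(0.644858), np.float64(0.2140856), 0.093] [206.4145 126.0041] [357.0695 129.7972]
```

View pics/c5.png

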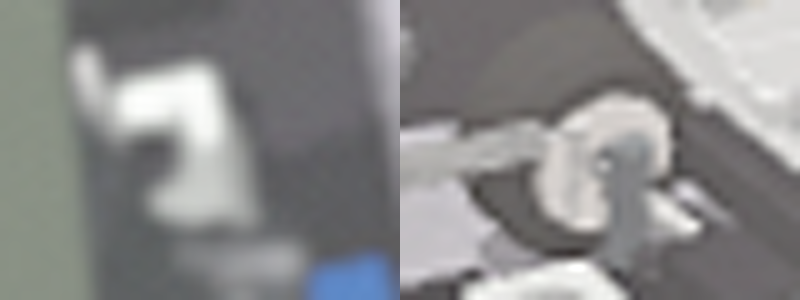

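The top crop shows the hook leg from (203,120) to (205.5,127.5), which matches the predicted leg position within about 1 px. The eye agrees to 1 mm. Lowering the leg through the hole.

>>> play_rows(slide=[[0,-0.02,0.05],[0,-0.02,0.15],[0,-0.02,0.25],[0,-0.02,0.28],[0,-0.02,0.28]], turn=[[0,0,0],[0,0,0],[0,0,0],[0,0,0],[0,0,0]], hand=[0,0,0,0,0])

```text
time_s: 8.43
position: [0.5455, 0.1948, 0.0859]
tcp_rot: [3.141, 0.001, 0.205]
force: [0.7, -0.2, 0.6]
finger_gap: 0.149
grip_force: 60.4
```

>>> play_rows(slide=[[0,0,0.05],[0,0,0.1],[0,0,0.15],[0,0,0.19],[0,0,0.19]], turn=[[0,0,0],[0,0,0],[0,0,0],[0,0,0],[0,0,0]], hand=[0,0,0,0,0])

```text
time_s: 9.05
position: [0.5454, 0.1949, 0.0668]
tcp_rot: [3.141, 0.001, 0.205]
force: [-0.8, 0.2, -0.6]
finger_gap: 0.148
grip_force: 60.4
```

```bash
python3 -c "
from h import *
delta(.5118,.1883,.0715,11.7)
t=snap('top','t3');s=snap('side','s3')
c=lambda i,x,y,w,h:cv2.resize(i[y:y+h,x:x+w,::-1],(400,300),interpolation=cv2.INTER_CUBIC)
cv2.imwrite('pics/c6.png',np.hstack([c(t,185,110,60,45),c(s,325,118,52,39)]))
"
```

```text
pos [0.5454 0.1949 0.0668] [3.1414 0.0008 0.2049] t 9.05 F [-0.7982  0.2242 -0.5679] gap 0.14806612365364866 grip 60.40737748146057
slide [-0.3426 -0.004  -0.0466] turn z 0.000103061314277346
```

View pics/c6.png

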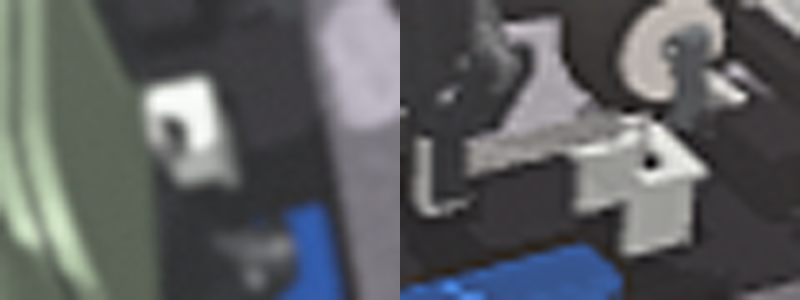

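The hook end sits at the plate hole (side crop ~(645,130)) with no contact force, so the leg is in. Next I'll rise slightly and stretch toward the post (TCP target about (0.502, 0.1845)), about 44 mm back.

>>> play_rows(slide=[[-0.05,0,-0.04],[-0.15,0,-0.045],[-0.25,0,-0.045],[-0.35,0,-0.045],[-0.35,0,-0.045]], turn=[[0,0,0],[0,0,0],[0,0,0],[0,0,0],[0,0,0]], hand=[0,0,0,0,0])

```text
time_s: 9.78
position: [0.5113, 0.1878, 0.0722]
tcp_rot: [3.142, -0.002, 0.205]
force: [3.5, -0.0, -0.5]
finger_gap: 0.148
grip_force: 60.4
```

```bash
python3 -c "
from h import *
delta(.502,.1845,.0715,11.7)
t=snap('top','t4');s=snap('side','s4')
c=lambda i,x,y,w,h:cv2.resize(i[y:y+h,x:x+w,::-1],(400,300),interpolation=cv2.INTER_CUBIC)
cv2.imwrite('pics/c7.png',np.vstack([np.hstack([c(t,195,160,48,36),c(s,285,120,60,45)]),np.hstack([c(t,185,110,60,45),c(s,325,118,52,39)])]))
"
```

```text
pos [0.5113 0.1878 0.0722] [ 3.1416 -0.0016  0.205 ] t 9.775 F [ 3.534  -0.0045 -0.4538] gap 0.14780119495927457 grip 60.363746881484985
slide [-0.0982  0.0137  0.0068] turn z 0.00012087797450347566
```

View pics/c7.png

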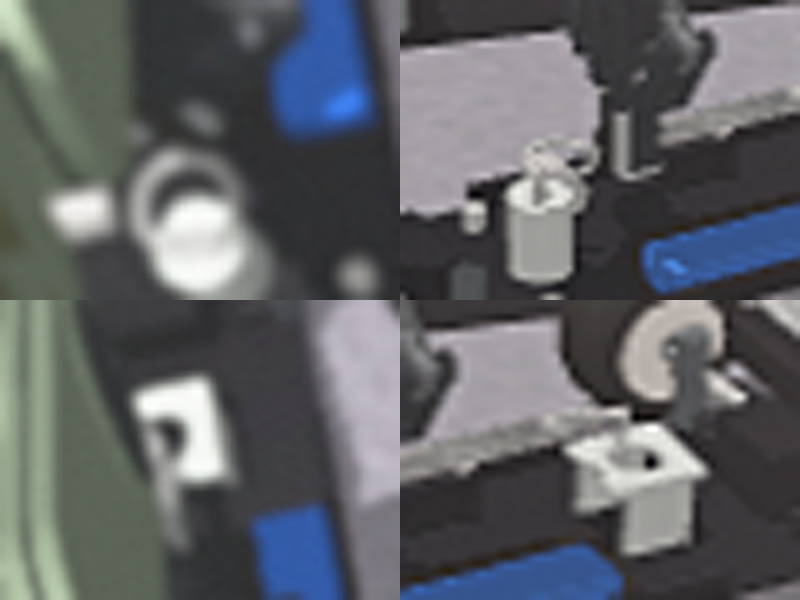

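The hook is engaged at the hole edge with 3.5 N of pull. The eye is at top-view (217,184), about 10 mm short of the post at (218.5,189). Finishing the stretch, then lowering.

>>> play_rows(slide=[[-0.05,0.01,0],[-0.1,0.015,0],[-0.1,0.015,0],[-0.1,0.015,0],[-0.1,0.015,0]], turn=[[0,0,0],[0,0,0],[0,0,0],[0,0,0],[0,0,0]], hand=[0,0,0,0,0])

```text
time_s: 10.5
position: [0.5022, 0.1846, 0.0719]
tcp_rot: [-3.141, -0.001, 0.205]
force: [3.3, 2.6, 0.3]
finger_gap: 0.148
grip_force: 60.5
```

```bash
python3 -c "
from h import *
delta(.502,.1845,.0555,11.7)
t=snap('top','t5');s=snap('side','s5')
p=manip.sense()['position']
o,k=[p[0]-.0343,p[1]-.0071,.0845],[.4675,.177,.076]
print('eye exp',proj('top',o),proj('side',o),'post',proj('top',k),proj('side',k))
c=lambda i,x,y,w,h:cv2.resize(i[y:y+h,x:x+w,::-1],(400,300),interpolation=cv2.INTER_CUBIC)
cv2.imwrite('pics/c8.png',np.hstack([c(t,195,165,48,36),c(s,290,125,48,36)]))
"
```

```text
pos [0.5022 0.1846 0.0719] [-3.1415 -0.0006  0.205 ] t 10.5 F [3.3258 2.5788 0.2921] gap 0.14804530479611624 grip 60.54602086544037
slide [-0.0021  0.0004  0.1636] turn z 0.00012889060642226393
eye exp [217.5859 187.5683] [306.5009 144.561 ] post [218.5308 188.3761] [306.4503 146.9909]
```

View pics/c8.png

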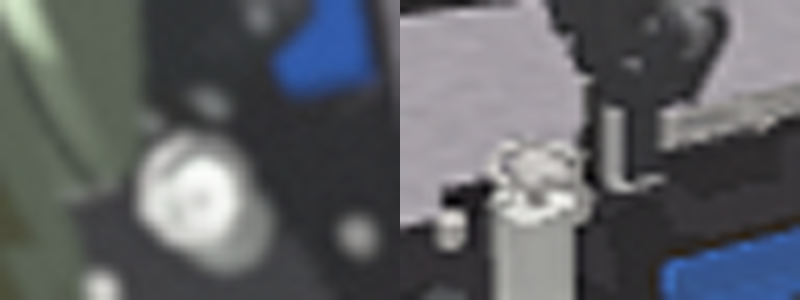

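The eye ring surrounds the post in both views: top (218,188.5), side (306,145). Lowering onto the collar.

>>> play_rows(slide=[[0,0,0.04],[0,0,0.08],[0,0,0.12],[0,0,0.15],[0,0,0.15]], turn=[[0,0,0],[0,0,0],[0,0,0],[0,0,0],[0,0,0]], hand=[0,0,0,0,0])

```text
time_s: 11.22
position: [0.5015, 0.1841, 0.0563]
tcp_rot: [3.141, 0.001, 0.205]
force: [4.4, 1.4, 0.5]
finger_gap: 0.148
grip_force: 60.5
```

>>> play_rows(slide=[[0.03,0,0.01],[0.06,0,0.01],[0.09,0,0.01],[0.1,0,0.01],[0.1,0,0.01]], turn=[[0,0,0],[0,0,0],[0,0,0],[0,0,0],[0,0,0]], hand=[0,0,0,0,0])

```text
time_s: 11.85
position: [0.5115, 0.1863, 0.0557]
tcp_rot: [3.141, 0.001, 0.205]
force: [1.9, 0.3, 2.6]
finger_gap: 0.148
grip_force: 60.8
```

```bash
python3 -c "
from h import *
delta(.512,.186,.0555,11.7)
t=snap('top','t6');s=snap('side','s6')
c=lambda i,x,y,w,h:cv2.resize(i[y:y+h,x:x+w,::-1],(400,300),interpolation=cv2.INTER_CUBIC)
cv2.imwrite('pics/c9.png',np.vstack([np.hstack([c(t,195,165,48,36),c(s,290,125,48,36)]),np.hstack([c(t,185,110,60,45),c(s,325,118,52,39)])]))
"
```

```text
pos [0.5115 0.1863 0.0557] [3.1414 0.0006 0.2048] t 11.85 F [1.8602 0.3063 2.6429] gap 0.14765737425269304 grip 60.803951025009155
slide [0.004  0.004  0.0016] turn z 9.874906975739714e-05
```

View pics/c9.png

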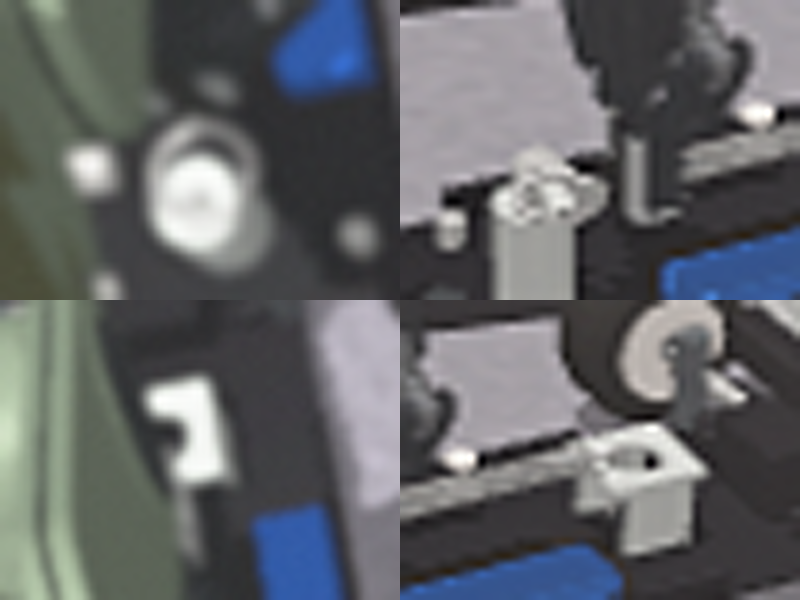

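The ring sits on the collar (light contact, 2.6 N), the post tip is inside the eye, and the hook is in the hole. Now I release slightly open and go straight up.

>>> play_rows(slide=[[0,0,0],[0,0,0],[0,0,0],[0,0,0],[0,0,0]], turn=[[0,0,0],[0,0,0],[0,0,0],[0,0,0],[0,0,0]], hand=[0.2,0.25,0.35,0.45,0.45])

```text
time_s: 12.58
position: [0.5116, 0.1863, 0.0557]
tcp_rot: [3.141, 0.0, 0.205]
force: [0.4, -0.4, -0.2]
finger_gap: 0.446
grip_force: 0.0
```

>>> play_rows(slide=[[0,0,-0.1],[0,0,-0.3],[0,0,-0.5],[0,0,-0.8],[0,0,-1.0]], turn=[[0,0,0],[0,0,0],[0,0,0],[0,0,0],[0,0,0]], hand=[0.45,0.45,0.45,0.45,0.45])

```text
time_s: 13.2
position: [0.5122, 0.1866, 0.158]
tcp_rot: [-3.141, -0.002, 0.205]
force: [-0.3, 0.1, 0.4]
finger_gap: 0.45
grip_force: 0.0
```

>>> play_rows(slide=[[-0.2,0.2,-0.1],[-0.4,0.4,-0.2],[-0.6,0.6,-0.3],[-0.8,0.8,-0.4],[-0.8,1.0,-0.4]], turn=[[0,0,0],[0,0,0],[0,0,0],[0,0,0],[0,0,0]], hand=[0.45,0.45,0.45,0.45,0.45])

```text
time_s: 13.82
position: [0.4529, 0.0715, 0.1974]
tcp_rot: [3.141, -0.002, 0.205]
force: [0.6, 1.1, -0.9]
finger_gap: 0.453
grip_force: 0.0
```

```bash
python3 -c "
from h import *
t=snap('top','t7');s=snap('side','s7')
c=lambda i,x,y,w,h:cv2.resize(i[y:y+h,x:x+w,::-1],(400,500),interpolation=cv2.INTER_CUBIC)
cv2.imwrite('pics/d1.png',np.hstack([c(t,180,115,72,90),c(s,290,110,88,66)]))
"
```

```text
(no output)
```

View pics/d1.png

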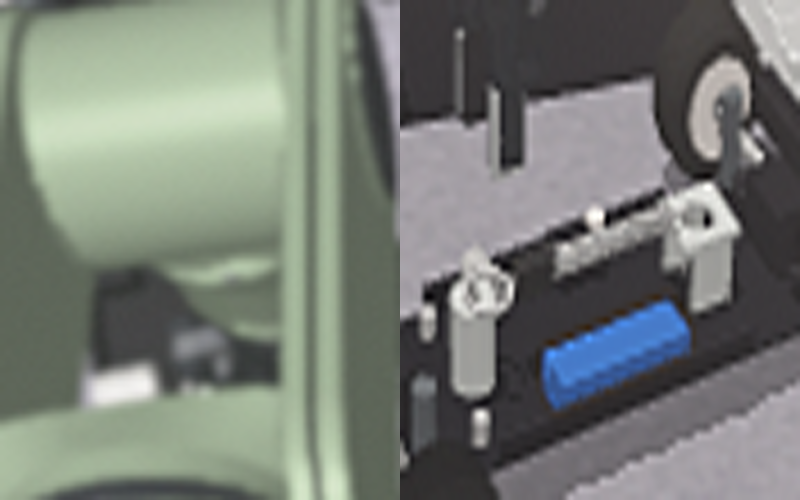

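The side view shows the eye flat on the collar around the post at crop (485,290), and the coil running to the bracket plate's hole. The spring is fitted and the gripper is clear, so I'm handing in.

```bash
python3 -c "
from workcell import manip
print(manip.finish_job())"
```

```text
the job is handed in; nothing more can be done
None
```

The long spring is fitted, hook leg in the bracket hole first and then the eye over the post onto the collar; I released it with the gripper clear and handed in at about 14 s, no verdict returned. I viewed 12 pictures, two over the limit of 10.

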